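# Balance the pump flange with lab weights

## Robot

A 7-joint arm with a two-finger parallel gripper is mounted at the origin on the work surface. World frame = base frame: x ahead of the robot, y to its left, z up, the work surface at z = 0. Lengths are in m, angles in rad, forces in N, time in s.
With the tool pointing down it reaches from about 0.4 to 0.85 m from the base axis. Payload 10.4 kg.
Tool frame: the origin (TCP) lies between the finger pads; the fingertips stand 11 mm ahead of it and the grasp point (between the pads) lies 8 mm behind it (r.tcp_to_tips is the distance from the TCP to the fingertips, in m); z points along the fingers, y is the line along which they close (so a half turn about z gives the same grasp; the last joint's range is limited). The gripper opens to 87 mm and grips with 3 to 60 N. Pads are 19 mm wide; open, the fingers measure 117 mm over their backs; the gripper's body (75 mm by 190 mm) begins 51 mm behind the grasp point.
Start: joints at [-1.205, 0.332, -0.065, 1.46, 0.022, 1.35, -0.088], TCP at [0.237, 0.578, 0.205] pointing down, gripper open.
Joint ranges: [-2.6, 2.6], [-0.5, 2.12], [-1.47, 1.34], [0.16, 2.42], [-1.27, 4.41], [0.06, 2.06], [-2.6, 2.6]. Speed limits (rad/s): [2.22, 2.22, 2.79, 2.79, 3.14, 3.14, 3.14].

## Interface

Orientations are given as a unit quaternion [x, y, z, w].
In Python, from bench import r gives the robot as it stands. The module is installed in compiled form; this text tells all that it offers.
- The arm moves only by the shell command python3 -m crank 'ROWS' [FORCE]. ROWS is JSON, a list of rows, each an object of numbers: "claw": the closure, from -1 (fully open) to 1 (shut); "dx", "dy", "dz": the shift along the tool's x, y, z each as a share of 3 cm, from -1 to 1; "ax", "ay", "az": the turn, a rotation vector about the tool's x, y, z each as a share of 6 degrees, from -1 to 1. A call has 1 to 8 rows; each row shifts and turns the commanded pose from where the row before left it, along the tool's axes as they then stand; what a row does not reach is not made up. A row lasts 1/12 s, in which the tool goes at most 41.7 mm and 7.16 degrees, less where a joint would pass 70% of its speed; a pose out of reach is approached as far as the arm can. A call with a number of a shift or a turn outside -1 to 1 is refused whole. A call with a gripper value outside its range is refused whole. The fingers move at their own pace and stop on an object; FORCE is the grip in N (left out, the last holds). Time passes only in rows, so rows that do not move let the fingers close. It gives the time, the measured TCP pose, the force, the opening and the grip force at its end, in the units of the state.
- r.read_state(): the state, without advancing time (a new reading comes with each control period).
- r.camera(name): name is "scene" or "side" or "wrist"; returns a dict with "color" (420x560x3 uint8, red, green, blue), "mtx" (3x3 intrinsics, pixels), "k1" (the pictures are not rectified: a ray, as slopes to the right and down, at radius r is drawn at 1 + k1 r^2 times it, then the intrinsics apply), "R" (3x3) and "t" (3): a world point X has camera coordinates R X + t; the wrist camera has in their place "hand_eye" (4x4, takes a point from camera to tool coordinates, whose origin is the TCP and whose axes are the flange's). Camera axes: x right, y down, z forward; pixel columns grow to the right and rows downward; lengths in m; the calibration is good to about 2 mm. A picture is of the moment at which its call begins: read the wrist's pose just before it. There is no depth.
- r.close_job(): hands the job in; it is judged then, once.
The state is a dict: "time": time; "joint_positions": joint angles; "joint_vel": joint speeds; "joint_torque": joint torques, N m; "ee_pos": TCP position; "eef_rot": TCP orientation; "ft_force": force on the tool from outside, world axes, zero at the start; "torque": the same for the moment, N m; "width": finger opening in m; "grip_force": force on a finger pad.
Only numpy, scipy, OpenCV 4.12 (cv2) and the standard library are available. Lean on these libraries where they do the work, as an engineer would, in place of code of your own. Each camera call takes 0.05 s, during which the arm holds its last target. There are 200 camera calls.

## Task

The aluminium flange on one pan of the balance weighs about 300 g. Bring the beam level by gently setting the 100 g and the 200 g brass weight, upright and side by side, on the empty pan, and let go.

Things in the scene. Friction and masses are not known exactly. Their poses are not given: they have to be found in the camera images.
- w100_center (a point): The 100 g weight: smallest of three knobbed upright brass cylinders on the bench, at least 70 mm apart (centres), that swap places between runs. Body 22 mm across, 34 mm tall, plus a 13 mm wide, 10 mm tall knob (44 mm in all). Point on its axis, 17 mm above its underside; z up. Grip it round the body from above.
- w200_center (a point): The 200 g weight: the middle-sized one. Body 28 mm across, 42 mm tall, plus a 10 mm tall knob (52 mm in all). Point on its axis, 21 mm above its underside; z up. The third weight, not wanted, is 500 g: 38 mm across, 66 mm tall in all. A squat black rubber stopper stands near too.
- load_pan: Empty pan: flat rimless steel disc 130 mm across. Origin: centre of its upper face; z up, y along the beam towards the flange's pan (260 mm off). Stays flat, moves only up and down: face 115 mm above the bench when level, about 135 at the start, 95 at the lowest; gives way under a few N and sinks as weights are let go. A scale and pointer at mid-beam reach 130 mm.
- beam (a joint): Tilt of the balance beam in rad: 0 level, negative when the flange's pan is low and the load pan high; stops at -0.15 and 0.15. About -0.15 at the start, under the flange (about 300 g). A weak restoring spring: 100 g of difference between the pans tips it about 0.13 rad. Within 0.05 rad counts as level.
Mind the look-alikes: they are no part of the job. Leave any green or pink look-alike of the part that bears w200_center alone.

How it is judged:
At the end, for the whole second after the job is handed in: The beam is at rest and level within 0.05 rad, and both the 100 g and the 200 g weight stand on the load pan: axis within 65 mm of the pan's centre, underside within 10 mm of the pan's face, upright within 10 degrees (value of joint beam between -0.05 and 0.05 rad and velocity of joint beam between -0.05 and 0.05 rad/s and horizontal distance between each of w100_center, w200_center and load_pan below 0.065 m and z of w100_center in the frame of load_pan between 0.007 and 0.027 m and angle between each of w100_center, w200_center's own z axis and vertical below 0.175 rad and z of w200_center in the frame of load_pan between 0.011 and 0.031 m); the robot touches nothing.
It fails at once if the pan is struck or pressed with more than 25 N (set weights down gently, do not drop them) (contact force between load_pan and anything else above 25 N).
It also fails if it takes over 64 s, if anything falls off the work surface, if the arm or the gripper's body presses on something with over 40 N, if the wrist force passes 120 N, or if a joint passes its speed limit or range.

## Working session

There is one attempt and no reset: what is moved stays moved. The work goes in short steps, Python scripts to look and compute and a shell command to move; the robot and the scene stay as the last step left them, time stands still between calls to the robot, and variables do not carry over. Pictures are saved under pics/ and viewed, at most 10 in all, crops included, and the job is handed in when it is done.

```bash
mkdir -p pics; cat > h.py <<'E'
import numpy as np, cv2, pickle
from bench import r
def grab(n):
    s=r.read_state(); c=r.camera(n); c['state']=s; return c
def ray(c,u,v):
    # returns origin, direction in world
    K=np.array(c['mtx']);k1=float(c['k1'])
    d=cv2.undistortPoints(np.array([[[u,v]]],float),K,np.array([k1,0,0,0.]))[0,0]
    R=np.array(c['R']);t=np.array(c['t'])
    return -R.T@t, R.T@np.array([d[0],d[1],1.])
def onz(c,u,v,z):
    o,d=ray(c,u,v); return o+d*(z-o[2])/d[2]
def proj(c,X):
    R=np.array(c['R']);t=np.array(c['t'])
    return cv2.projectPoints(np.array([X],float),cv2.Rodrigues(R)[0],t,np.array(c['mtx']),np.array([float(c['k1']),0,0,0]))[0][0,0]
E
python3 - <<'E'
from h import *
for n in('scene','side'):
    c=grab(n); pickle.dump(c,open(n+'0.pkl','wb'))
    cv2.imwrite(f'pics/{n}0.png',cv2.cvtColor(c['color'],cv2.COLOR_RGB2BGR))
    print(n,-np.array(c['R']).T@c['t'],c['R'][2])
s=r.read_state();print(s)
E
```

```text
scene [1.06758911 0.25733637 0.51389028] [-0.71940793 -0.46468496 -0.51625587]
side [ 0.08779638 -0.56021658  0.46955507] [ 0.58773895  0.64587892 -0.48724055]
{'time': 0.1, 'joint_positions': array([-1.20457867,  0.33280133, -0.06472474,  1.46084616,  0.02160683,
        1.34991403, -0.08848829]), 'joint_vel': array([-0.00061019,  0.00019416, -0.00050364, -0.00216171, -0.00033232,
        0.00116646, -0.00043229]), 'joint_torque': array([ 2.18154135e-03, -6.24532056e+01,  2.50288099e-02, -3.90718925e+01,
       -6.13100175e-02,  3.64405860e-02,  6.86138856e-05]), 'ee_pos': array([0.23678661, 0.57800921, 0.2040435 ]), 'eef_rot': array([ 1.93159224e-01,  9.81167218e-01, -6.29352044e-04, -9.50992388e-05]), 'ft_force': array([0.37171139, 0.67535241, 0.1805538 ]), 'torque': array([ 0.05897991, -0.00765449, -0.03002083]), 'grip_force': 0.0, 'width': 0.08658749954953748}
```

View pics/scene0.png

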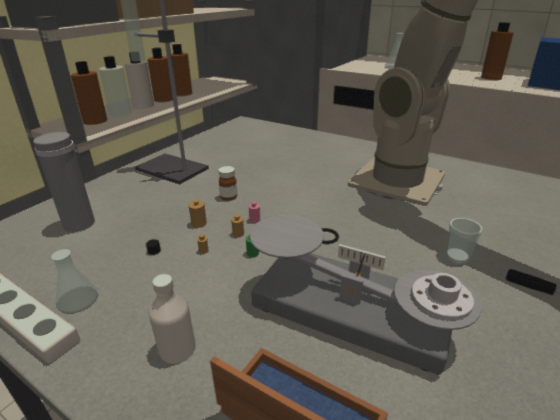

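View pics/side0.png

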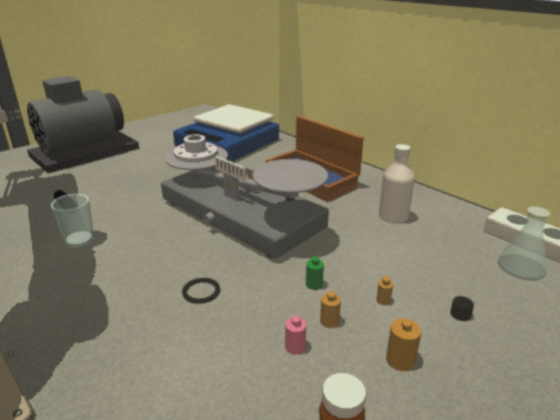

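The scene picture shows three orange-brass knobbed cylinders: (197,213) the largest, (238,226) the middle one and (203,243) the smallest. In the side view they are at (404,344), (331,309) and (385,291). The green one at (253,245) and the pink one at (254,212) are look-alikes, and the black stopper is at (153,246). The empty pan is at (287,236) in scene and (290,175) in side. By size, (203,243) should be the 100 g weight and (238,226) the 200 g. I'll check that by measurement and an enlarged crop.

```bash
cat >> h.py <<'E'
def tri(rays):
    A=np.zeros((3,3));b=np.zeros(3)
    for o,d in rays:
        d=d/np.linalg.norm(d);P=np.eye(3)-np.outer(d,d);A+=P;b+=P@o
    X=np.linalg.solve(A,b)
    return X,[float(np.linalg.norm(np.cross(X-o,d/np.linalg.norm(d)))) for o,d in rays]
def blobs(c,lo,hi,amin=60):
    m=cv2.inRange(cv2.cvtColor(c['color'],cv2.COLOR_RGB2HSV),lo,hi)
    n,l,st,ce=cv2.connectedComponentsWithStats(m)
    return [(l==i,st[i],ce[i]) for i in range(1,n) if st[i][4]>=amin]
E
python3 - <<'E'
from h import *
C={n:pickle.load(open(n+'0.pkl','rb')) for n in('scene','side')}
big={}
seeds={'scene':{'w500':(197,216),'w200':(238,228),'w100':(203,245),'green':(252,247),'pink':(254,214)},'side':{'w500':(404,347),'w200':(331,312),'w100':(385,294),'green':(315,276),'pink':(296,338)}}
hsv={n:cv2.cvtColor(C[n]['color'],cv2.COLOR_RGB2HSV) for n in C}
for n in C:
    for k,(u,v) in seeds[n].items():
        print(n,k,hsv[n][v,u],end=' ')
        x=hsv[n].astype(int);h0=x[v,u,0]
        m=((abs(x[...,0]-h0)<8)&(x[...,1]>90)).astype(np.uint8)
        nn,l,st,ce=cv2.connectedComponentsWithStats(m)
        i=l[v,u];print(st[i],ce[i].round(1))
        big.setdefault(k,{})[n]=st[i]
for k,d in big.items():
    # knob top: top centre of bbox ; bottom centre on z=0
    tops=[];out=[]
    for n in C:
        x,y,w,h,a=d[n]; out.append(onz(C[n],x+w/2-.5,y+h,0)[:2].round(4)); tops.append(ray(C[n],x+w/2-.5,y+h/2))
        P,_=tri([tops[-1]]) if 0 else (None,None)
    X,e=tri(tops)
    wid=[]
    for n in C:
        x,y,w,h,a=d[n];z=np.array(C[n]['R'])[2]@X+C[n]['t'][2];wid.append(round(float(w*z/C[n]['mtx'][0][0]*1000),1))
    print(k,X.round(4),np.round(e,4),'width',wid,'front-bottom',out)
a=C['scene']['color'][185:265,140:280];b=C['side']['color'][250:370,270:480]
a=cv2.resize(a,(700,400),interpolation=cv2.INTER_CUBIC)
cv2.imwrite('pics/crop.png',cv2.cvtColor(a,cv2.COLOR_RGB2BGR))
# pan: grey bright disc
for n,s in(('scene',(287,236)),('side',(290,175))):
    print(n,hsv[n][s[1],s[0]],[hsv[n][s[1]+dy,s[0]+dx].tolist() for dx,dy in((-45,0),(45,0),(0,22),(0,-22))])
E
```

```text
scene w500 [ 17 139  79] [189 200  17  28 375] [197.  213.5]
scene w200 [ 16 144  78] [231 215  13  22 217] [237.2 225.8]
scene w100 [ 17 139  77] [197 234  11  20 159] [202.2 243.7]
scene green [ 66 154  58] [246 236  12  21 134] [250.6 248.6]
scene pink [175 108  97] [249 202  10  21 167] [253.9 212.2]
side w500 [ 18 150 104] [ 386  318   36   53 1448] [403.2 343.8]
side w200 [ 17 147 104] [321 291  20  37 622] [330.1 309.3]
side w100 [ 17 129  97] [377 276  16  29 365] [384.5 290.5]
side green [ 59 111  78] [307 256  17  33 455] [314.3 272.6]
side pink [179 103 126] [286 316  20  38 641] [295.1 334.9]
w500 [ 0.4982 -0.3431  0.0272] [0.0013 0.0013] width [41.6, 46.2] front-bottom [array([ 0.5151, -0.33  ]), array([ 0.4861, -0.3573])]
w200 [ 0.4832 -0.2315  0.0219] [0.0012 0.0012] width [30.5, 28.5] front-bottom [array([ 0.4941, -0.2234]), array([ 0.4744, -0.2426])]
w100 [ 0.578  -0.2557  0.0189] [0.0009 0.0009] width [24.2, 24.2] front-bottom [array([ 0.5873, -0.249 ]), array([ 0.5713, -0.2644])]
green [ 0.5305 -0.1556  0.021 ] [0.001 0.001] width [26.0, 27.0] front-bottom [array([ 0.5382, -0.1499]), array([ 0.5208, -0.1674])]
pink [ 0.4121 -0.2341  0.0215] [0.0008 0.0008] width [24.8, 26.6] front-bottom [array([ 0.424 , -0.2257]), array([ 0.4038, -0.2443])]
scene [ 17  17 135] [[20, 46, 116], [24, 31, 133], [20, 14, 54], [23, 24, 130]]
side [ 21  27 160] [[17, 67, 121], [108, 86, 115], [30, 16, 65], [14, 149, 106]]
```

View pics/crop.png

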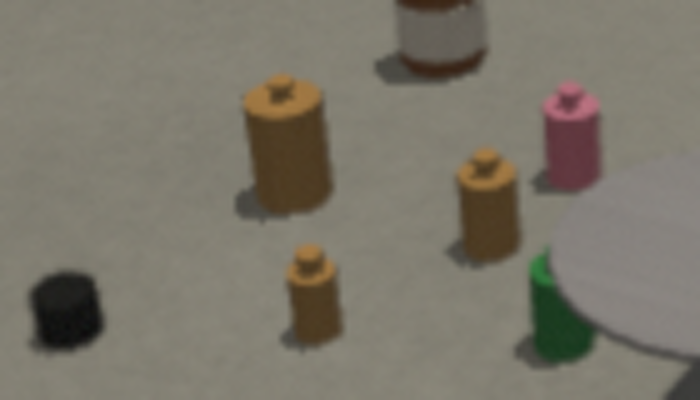

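The crop confirms it. Of the three brass weights, the smallest (203,243) is the 100 g, the middle one (238,226) is the 200 g, and the biggest is the 500 g. The measured widths of 24, 29 and 42 mm agree. Next I'll measure the pan.

```bash
python3 - <<'E'
from h import *
C={n:pickle.load(open(n+'0.pkl','rb')) for n in('scene','side')}
for n,(u,v) in(('scene',(287,236)),('side',(290,175))):
    im=cv2.GaussianBlur(C[n]['color'],(3,3),0)
    mask=np.zeros((422,562),np.uint8)
    cv2.floodFill(im.copy(),mask,(u,v),0,(9,)*3,(9,)*3,4|cv2.FLOODFILL_MASK_ONLY|(255<<8))
    m=mask[1:-1,1:-1]; m=cv2.morphologyEx(m,cv2.MORPH_OPEN,np.ones((5,5)))
    ct=max(cv2.findContours(m,0,1)[0],key=cv2.contourArea); hull=cv2.convexHull(ct)[:,0]
    print(n,cv2.boundingRect(ct),cv2.contourArea(ct),cv2.contourArea(hull))
    for z in(.135,):
        P=np.array([onz(C[n],*p,z)[:2] for p in hull])
        c,rad=cv2.minEnclosingCircle(P.astype(np.float32))
        A=np.c_[2*P,np.ones(len(P))];s=np.linalg.lstsq(A,(P**2).sum(1),rcond=None)[0]
        rr=np.sqrt(s[2]+s[0]**2+s[1]**2);print(z,np.round(c,4),round(rad,4),'lsq',s[:2].round(4),rr.round(4),'res',np.abs(np.linalg.norm(P-s[:2],axis=1)-rr).max().round(4))
    # flange hub for beam direction
print('flange scene',onz(C['scene'],441,293,.10), 'side',onz(C['side'],196,152,.10))
E
```

```text
scene (0, 0, 560, 420) 223935.0 231946.0
0.135 [ -8.473  -14.7218] 17.6903 lsq [ -8.6611 -14.7396] 17.618 res 0.1858
side (0, 0, 560, 420) 233403.0 234216.0
0.135 [1.8373 1.3793] 2.3753 lsq [1.8347 1.3804] 2.3734 res 0.0047
flange scene [0.56102647 0.23268784 0.1       ] side [0.56827241 0.22784296 0.1       ]
```

```bash
cat >> h.py <<'E'
def pan(c,u,v,z,tol=14):
    im=cv2.GaussianBlur(c['color'],(3,3),0); mask=np.zeros((422,562),np.uint8)
    cv2.floodFill(im.copy(),mask,(u,v),0,(tol,)*3,(tol,)*3,4|cv2.FLOODFILL_MASK_ONLY|cv2.FLOODFILL_FIXED_RANGE|(255<<8))
    m=cv2.morphologyEx(mask[1:-1,1:-1],cv2.MORPH_OPEN,np.ones((7,7)))
    ct=max(cv2.findContours(m,0,1)[0],key=cv2.contourArea); hull=cv2.convexHull(ct)[:,0]
    P=np.array([onz(c,*p,z)[:2] for p in hull])
    A=np.c_[2*P,np.ones(len(P))];s=np.linalg.lstsq(A,(P**2).sum(1),rcond=None)[0]
    rr=np.sqrt(s[2]+s[0]**2+s[1]**2)
    return s[:2].round(4),rr.round(4),np.abs(np.linalg.norm(P-s[:2],axis=1)-rr).max().round(4),cv2.boundingRect(ct)
E
python3 - <<'E'
from h import *
for n,u,v in(('scene',287,236),('side',290,175)):
    c=pickle.load(open(n+'0.pkl','rb'))
    for t in(12,18,25,32): print(n,t,pan(c,u,v,.135,t))
E
```

```text
scene 12 (array([ 0.4691, -0.1784]), np.float64(0.4271), np.float64(0.0761), (37, 119, 406, 255))
scene 18 (array([ 0.5023, -0.119 ]), np.float64(0.5028), np.float64(0.0956), (0, 118, 560, 302))
scene 25 (array([ 0.5139, -0.1286]), np.float64(0.4915), np.float64(0.094), (0, 118, 560, 302))
scene 32 (array([ 0.5091, -0.1241]), np.float64(0.4931), np.float64(0.0861), (0, 117, 560, 303))
side 12 (array([ 0.586 , -0.0354]), np.float64(0.0608), np.float64(0.0059), (255, 161, 71, 29))
side 18 (array([ 0.5891, -0.0158]), np.float64(0.0748), np.float64(0.0175), (244, 153, 82, 37))
side 25 (array([ 0.5241, -0.0484]), np.float64(0.4433), np.float64(0.0989), (33, 107, 527, 313))
side 32 (array([ 0.5199, -0.042 ]), np.float64(0.4418), np.float64(0.1033), (32, 105, 528, 315))
```

```bash
python3 - <<'E'
from h import *
C={n:pickle.load(open(n+'0.pkl','rb')) for n in('scene','side')}
E={'scene':[(250.5,234),(323.5,238),(287,221),(287,252)],'side':[(252,174),(328.5,177),(290,161.5),(290,188.5)]}
for n in C:
    P=np.array([onz(C[n],*p,.135) for p in E[n]]);print(n,P[:,:2].round(3).tolist(),P[:,:2].mean(0),np.linalg.norm(P[0]-P[1]),np.linalg.norm(P[2]-P[3]))
X,e=tri([ray(C['scene'],287,236.5),ray(C['side'],290,175)]);print(X,e)
X,e=tri([ray(C['scene'],445,283),ray(C['side'],196,142)]);print('flange hub',X,e)
for n in C:
    th=np.linspace(0,6.28,80);im=C[n]['color'].copy()
    for t in th:
        u,v=proj(C[n],[.579+.065*np.cos(t),-.03+.065*np.sin(t),.135]);im[int(round(v)),int(round(u))]=(255,0,0)
    u,v=(287,236) if n=='scene' else (290,175)
    cv2.imwrite(f'pics/p_{n}.png',cv2.cvtColor(cv2.resize(im[v-35:v+35,u-50:u+50],(400,280)),cv2.COLOR_RGB2BGR))
a=np.hstack([cv2.imread('pics/p_scene.png'),cv2.imread('pics/p_side.png')]);cv2.imwrite('pics/p.png',a)
E
```

```text
scene [[0.625, -0.083], [0.569, 0.031], [0.555, -0.05], [0.636, -0.001]] [ 0.59621889 -0.02574124] 0.126924437182772 0.0943803101014992
side [[0.539, 0.006], [0.627, -0.09], [0.624, 0.001], [0.549, -0.078]] [ 0.58444204 -0.04008457] 0.12990496315460612 0.10869578719103415
[ 0.59218924 -0.02966307  0.1291512 ] [0.0016460178555749527, 0.001646017855574914]
flange hub [0.56942305 0.2320133  0.12337365] [0.004142896269556284, 0.004142896269556292]
```

View pics/p.png

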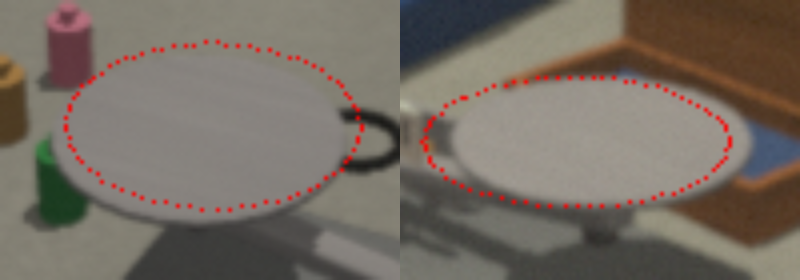

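The overlay shows the real pan edge offset from my drawn circle. In scene it is about 4 px left and 1.5 px lower; in side it is about 5 px to the right. I'll correct the centre with those offsets.

```bash
python3 - <<'E'
from h import *
C={n:pickle.load(open(n+'0.pkl','rb')) for n in('scene','side')}
u=proj(C['scene'],[.579,-.03,.135])+[-4,1.2];w=proj(C['side'],[.579,-.03,.135])+[5.2,.5]
print(u,w,onz(C['scene'],*u,.135),onz(C['side'],*w,.135),tri([ray(C['scene'],*u),ray(C['side'],*w)]))
E
```

```text
[285.81275069 231.55920223] [288.82365246 174.39109185] [ 0.58596909 -0.03404953  0.135     ] [ 0.58419562 -0.03742498  0.135     ] (array([ 0.58540208, -0.0351753 ,  0.13405043]), [0.0006965260318249759, 0.0006965260318249888])
```

The pan centre is at (0.585, -0.036, 0.134), which matches its expected height. I'll turn the tool square to the world (tool x = -X, y = +Y) and travel towards the 100 g weight.

```bash
python3 -m crank '[{"az":-1,"claw":-1},{"az":-1,"claw":-1},{"az":-1,"claw":-1},{"az":-0.71,"claw":-1},{"dx":-0.8,"claw":-1},{"dx":-0.8,"dy":-0.5,"claw":-1},{"dx":-0.8,"dy":-0.8,"claw":-1},{"dx":-0.8,"dy":-0.8,"claw":-1}]'
python3 -m crank '[{"dx":-0.6,"dy":-0.8,"claw":-1},{"dx":-0.6,"dy":-0.8,"claw":-1},{"dx":-0.6,"dy":-0.8,"claw":-1},{"dx":-0.6,"dy":-0.8,"claw":-1},{"dx":-0.6,"dy":-0.8,"claw":-1},{"dx":-0.6,"dy":-0.8,"claw":-1},{"dx":-0.6,"dy":-0.8,"claw":-1},{"claw":-1}]'
```

```text
invalid input at $[0]: expected keys claw, dx, dy, dz, ax, ay, az
invalid input at $[0]: expected keys claw, dx, dy, dz, ax, ay, az
```

```bash
python3 -m crank '[{"claw":-1,"dx":0,"dy":0,"dz":0,"ax":0,"ay":0,"az":-1},{"claw":-1,"dx":0,"dy":0,"dz":0,"ax":0,"ay":0,"az":-1},{"claw":-1,"dx":0,"dy":0,"dz":0,"ax":0,"ay":0,"az":-1},{"claw":-1,"dx":0,"dy":0,"dz":0,"ax":0,"ay":0,"az":-0.71},{"claw":-1,"dx":-0.8,"dy":0,"dz":0,"ax":0,"ay":0,"az":0},{"claw":-1,"dx":-0.8,"dy":-0.5,"dz":0,"ax":0,"ay":0,"az":0},{"claw":-1,"dx":-0.8,"dy":-0.8,"dz":0,"ax":0,"ay":0,"az":0},{"claw":-1,"dx":0,"dy":0,"dz":0,"ax":0,"ay":0,"az":0}]'
```

```text
time: 0.77
ee_pos: [0.3158, 0.5343, 0.2044]
eef_rot: [0.004, 1.0, -0.002, 0.001]
ft_force: [2.5, -1.0, -0.4]
width: 0.0869
grip_force: 0.0
```

```bash
python3 -m crank '[{"claw":-1,"dx":-0.4,"dy":-1,"dz":0,"ax":0,"ay":0,"az":0},{"claw":-1,"dx":-0.4,"dy":-1,"dz":0,"ax":0,"ay":0,"az":0},{"claw":-1,"dx":-0.4,"dy":-1,"dz":0,"ax":0,"ay":0,"az":0},{"claw":-1,"dx":-0.4,"dy":-1,"dz":0,"ax":0,"ay":0,"az":0},{"claw":-1,"dx":-0.4,"dy":-1,"dz":0,"ax":0,"ay":0,"az":0},{"claw":-1,"dx":-0.4,"dy":-1,"dz":0,"ax":0,"ay":0,"az":0},{"claw":-1,"dx":-0.4,"dy":-1,"dz":0,"ax":0,"ay":0,"az":0},{"claw":-1,"dx":-0.4,"dy":-1,"dz":0,"ax":0,"ay":0,"az":0}]'
python3 -m crank '[{"claw":-1,"dx":-0.3,"dy":-1,"dz":0,"ax":0,"ay":0,"az":0},{"claw":-1,"dx":-0.3,"dy":-1,"dz":0,"ax":0,"ay":0,"az":0},{"claw":-1,"dx":-0.3,"dy":-1,"dz":0,"ax":0,"ay":0,"az":0},{"claw":-1,"dx":-0.3,"dy":-1,"dz":0,"ax":0,"ay":0,"az":0},{"claw":-1,"dx":-0.3,"dy":-1,"dz":0,"ax":0,"ay":0,"az":0},{"claw":-1,"dx":-0.3,"dy":-1,"dz":0,"ax":0,"ay":0,"az":0},{"claw":-1,"dx":-0.3,"dy":-1,"dz":0,"ax":0,"ay":0,"az":0},{"claw":-1,"dx":-0.3,"dy":-1,"dz":0,"ax":0,"ay":0,"az":0}]'
python3 -m crank '[{"claw":-1,"dx":-0.4,"dy":-1,"dz":0,"ax":0,"ay":0,"az":0},{"claw":-1,"dx":-0.4,"dy":-1,"dz":0,"ax":0,"ay":0,"az":0},{"claw":-1,"dx":-0.4,"dy":-1,"dz":0,"ax":0,"ay":0,"az":0},{"claw":-1,"dx":-0.4,"dy":-1,"dz":0,"ax":0,"ay":0,"az":0},{"claw":-1,"dx":-0.4,"dy":-1,"dz":0,"ax":0,"ay":0,"az":0},{"claw":-1,"dx":-0.4,"dy":-1,"dz":0,"ax":0,"ay":0,"az":0},{"claw":-1,"dx":0,"dy":-1,"dz":0,"ax":0,"ay":0,"az":0},{"claw":-1,"dx":0,"dy":0,"dz":0,"ax":0,"ay":0,"az":0}]'
```

```text
time: 1.43
ee_pos: [0.405, 0.2977, 0.2046]
eef_rot: [0.0, 1.0, -0.0, -0.0]
ft_force: [1.0, -1.1, -1.5]
width: 0.0868
grip_force: 0.0
time: 2.1
ee_pos: [0.4767, 0.0578, 0.2047]
eef_rot: [0.0, 1.0, 0.0, -0.0]
ft_force: [1.2, 0.8, -0.8]
width: 0.0865
grip_force: 0.0
time: 2.77
ee_pos: [0.5476, -0.1577, 0.2044]
eef_rot: [0.004, 1.0, -0.002, -0.0]
ft_force: [-0.2, -0.8, -0.1]
width: 0.0869
grip_force: 0.0
```

```bash
python3 -m crank '[{"claw":-1,"dx":-0.5,"dy":-0.8,"dz":0,"ax":0,"ay":0,"az":0},{"claw":-1,"dx":-0.5,"dy":-0.8,"dz":0,"ax":0,"ay":0,"az":0},{"claw":-1,"dx":0,"dy":-0.8,"dz":0,"ax":0,"ay":0,"az":0},{"claw":-1,"dx":0,"dy":-0.8,"dz":0,"ax":0,"ay":0,"az":0},{"claw":-1,"dx":0,"dy":0,"dz":0,"ax":0,"ay":0,"az":0},{"claw":-1,"dx":0,"dy":0,"dz":0,"ax":0,"ay":0,"az":0}]'
cat >> h.py <<'E'
def wrist():
    from scipy.spatial.transform import Rotation as Ro
    c=grab('wrist');s=c['state'];T=np.eye(4);T[:3,:3]=Ro.from_quat(s['eef_rot']).as_matrix();T[:3,3]=s['ee_pos']
    W=T@np.array(c['hand_eye']);c['R']=W[:3,:3].T;c['t']=-W[:3,:3].T@W[:3,3];return c
E
python3 - <<'E'
from h import *
c=wrist();print(c['state']['ee_pos'])
cv2.imwrite('pics/w1.png',cv2.cvtColor(c['color'],cv2.COLOR_RGB2BGR))
for k,X in(('100',(.578,-.256,.034)),('200',(.483,-.2315,.042))):print(k,proj(c,X))
for m,st,ce in blobs(c,(10,90,40),(25,255,255),200): print(st,ce.round(1),onz(c,*ce,.034)[:2].round(4))
E
```

```text
time: 3.27
ee_pos: [0.5779, -0.2481, 0.2043]
eef_rot: [0.002, 1.0, -0.0, -0.001]
ft_force: [0.3, 1.1, -0.5]
width: 0.0871
grip_force: 0.0
[ 0.57789685 -0.24808514  0.20425658]
100 [269.67353627 185.02982753]
200 [296.01247916  83.34184113]
[281  67  31  32 791] [295.8  82.3] [ 0.4817 -0.2313]
[ 149   78   54   45 1889] [174.9 100.1] [ 0.4967 -0.3438]
[259 168  22  26 464] [269.8 180.8] [ 0.5737 -0.2558]
[  64  269   35   63 1128] [ 77.9 300. ] [ 0.7072 -0.4701]
[ 456  269   35   63 1140] [476.2 300.1] [ 0.7081 -0.0283]
[ 247  339  313   28 5239] [414.1 355.6] [ 0.7794 -0.0905]
```

View pics/w1.png

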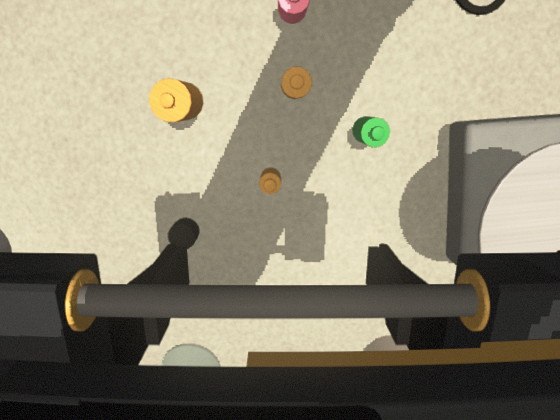

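The wrist picture shows the 100 g knob at about (270,184), against a predicted (270,185). The 200 g is at (296,82), the 500 g at (170,100), and pink and green stand clear. Descending to grasp.

```bash
python3 -m crank '[{"claw":-1,"dx":0,"dy":-0.25,"dz":0.8,"ax":0,"ay":0,"az":0},{"claw":-1,"dx":0,"dy":0,"dz":0.8,"ax":0,"ay":0,"az":0},{"claw":-1,"dx":0,"dy":0,"dz":0.8,"ax":0,"ay":0,"az":0},{"claw":-1,"dx":0,"dy":0,"dz":0.8,"ax":0,"ay":0,"az":0},{"claw":-1,"dx":0,"dy":0,"dz":0.8,"ax":0,"ay":0,"az":0},{"claw":-1,"dx":0,"dy":0,"dz":0.8,"ax":0,"ay":0,"az":0},{"claw":-1,"dx":0,"dy":0,"dz":0.8,"ax":0,"ay":0,"az":0},{"claw":-1,"dx":0,"dy":0,"dz":0.5,"ax":0,"ay":0,"az":0}]' 15
python3 -m crank '[{"claw":-1,"dx":0,"dy":0,"dz":0,"ax":0,"ay":0,"az":0},{"claw":-1,"dx":0,"dy":0,"dz":0,"ax":0,"ay":0,"az":0}]'
```

```text
time: 3.98
ee_pos: [0.578, -0.2515, 0.0191]
eef_rot: [-0.001, 1.0, 0.001, -0.001]
ft_force: [-0.9, -0.9, -0.5]
width: 0.0872
grip_force: 0.0
time: 4.15
ee_pos: [0.5786, -0.2526, 0.0215]
eef_rot: [-0.001, 1.0, 0.001, -0.001]
ft_force: [0.2, 0.3, 0.7]
width: 0.0869
grip_force: 0.0
```

```bash
python3 -m crank '[{"claw":-1,"dx":0,"dy":-0.1,"dz":0,"ax":0,"ay":0,"az":0},{"claw":1,"dx":0,"dy":0,"dz":0,"ax":0,"ay":0,"az":0},{"claw":1,"dx":0,"dy":0,"dz":0,"ax":0,"ay":0,"az":0},{"claw":1,"dx":0,"dy":0,"dz":0,"ax":0,"ay":0,"az":0},{"claw":1,"dx":0,"dy":0,"dz":0,"ax":0,"ay":0,"az":0},{"claw":1,"dx":0,"dy":0,"dz":0,"ax":0,"ay":0,"az":0},{"claw":1,"dx":0,"dy":0,"dz":0,"ax":0,"ay":0,"az":0},{"claw":1,"dx":0,"dy":0,"dz":0,"ax":0,"ay":0,"az":0}]' 15
python3 -m crank '[{"claw":1,"dx":0,"dy":0,"dz":0,"ax":0,"ay":0,"az":0},{"claw":1,"dx":0,"dy":0,"dz":0,"ax":0,"ay":0,"az":0},{"claw":1,"dx":0,"dy":0,"dz":0,"ax":0,"ay":0,"az":0},{"claw":1,"dx":0,"dy":0,"dz":0,"ax":0,"ay":0,"az":0}]'
```

```text
time: 4.82
ee_pos: [0.5787, -0.2572, 0.0217]
eef_rot: [0.0, 1.0, 0.0, 0.0]
ft_force: [-0.2, 0.8, -0.1]
width: 0.0481
grip_force: 0.0
time: 5.15
ee_pos: [0.5787, -0.2572, 0.0217]
eef_rot: [0.0, 1.0, 0.0, -0.0]
ft_force: [-0.8, -0.5, 0.3]
width: 0.0217
grip_force: 0.0
```

```bash
python3 -m crank '[{"claw":1,"dx":0,"dy":0,"dz":0,"ax":0,"ay":0,"az":0},{"claw":1,"dx":0,"dy":0,"dz":0,"ax":0,"ay":0,"az":0},{"claw":1,"dx":0,"dy":0,"dz":-0.4,"ax":0,"ay":0,"az":0},{"claw":1,"dx":0,"dy":0,"dz":-0.8,"ax":0,"ay":0,"az":0},{"claw":1,"dx":0,"dy":0,"dz":-1,"ax":0,"ay":0,"az":0},{"claw":1,"dx":0,"dy":0,"dz":-1,"ax":0,"ay":0,"az":0},{"claw":1,"dx":0,"dy":0,"dz":-1,"ax":0,"ay":0,"az":0},{"claw":1,"dx":0,"dy":0,"dz":-1,"ax":0,"ay":0,"az":0}]'
python3 -m crank '[{"claw":1,"dx":0,"dy":0.4,"dz":-0.7,"ax":0,"ay":0,"az":0},{"claw":1,"dx":0,"dy":0.8,"dz":-0.2,"ax":0,"ay":0,"az":0},{"claw":1,"dx":-0.3,"dy":1,"dz":0,"ax":0,"ay":0,"az":0},{"claw":1,"dx":-0.3,"dy":1,"dz":0,"ax":0,"ay":0,"az":0},{"claw":1,"dx":-0.3,"dy":1,"dz":0,"ax":0,"ay":0,"az":0},{"claw":1,"dx":-0.1,"dy":1,"dz":0,"ax":0,"ay":0,"az":0},{"claw":1,"dx":0,"dy":1,"dz":0,"ax":0,"ay":0,"az":0},{"claw":1,"dx":0,"dy":0.7,"dz":0,"ax":0,"ay":0,"az":0}]'
python3 -m crank '[{"claw":1,"dx":0,"dy":0.45,"dz":0,"ax":0,"ay":0,"az":0},{"claw":1,"dx":0,"dy":0,"dz":0,"ax":0,"ay":0,"az":0},{"claw":1,"dx":0,"dy":0,"dz":0,"ax":0,"ay":0,"az":0},{"claw":1,"dx":0,"dy":0,"dz":0,"ax":0,"ay":0,"az":0}]'
```

```text
time: 5.82
ee_pos: [0.5783, -0.2573, 0.1801]
eef_rot: [0.0, 1.0, -0.0, 0.0]
ft_force: [1.0, 0.9, -1.2]
width: 0.0115
grip_force: 15.0
time: 6.48
ee_pos: [0.6087, -0.0469, 0.2054]
eef_rot: [-0.001, 1.0, 0.0, 0.0]
ft_force: [0.7, 0.7, -2.2]
width: 0.0114
grip_force: 15.0
time: 6.82
ee_pos: [0.6086, -0.0388, 0.2051]
eef_rot: [0.001, 1.0, -0.0, 0.0]
ft_force: [0.7, -0.5, -1.4]
width: 0.012
grip_force: 15.0
```

The opening of 11.5 mm doesn't match a 22 mm body, so I'll look before going on.

```bash
python3 - <<'E'
from h import *
ims=[]
for n,b in(('scene',(215,100)),('side',(270,60)),('wrist',(170,120))):
    c=wrist() if n=='wrist' else grab(n); pickle.dump(c,open(n+'1.pkl','wb'))
    u,v=proj(c,c['state']['ee_pos']).astype(int) if n!='wrist' else (275,260)
    print(n,u,v)
    w,h=(65,70) if n!='wrist' else (130,140)
    u=min(max(u,w),560-w);v=min(max(v,h),420-h)
    ims.append(cv2.resize(c['color'][v-h:v+h,u-w:u+w],(260,280),interpolation=cv2.INTER_CUBIC))
cv2.imwrite('pics/g1.png',cv2.cvtColor(np.hstack(ims),cv2.COLOR_RGB2BGR))
E
```

```text
scene 276 201
side 300 132
wrist 275 260
```

View pics/g1.png

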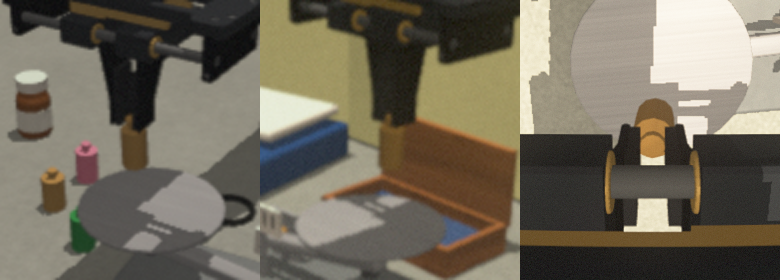

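The fingers hold the weight near its top, and it may be off-centre. I'll measure where its axis and ends actually are.

```bash
python3 - <<'E'
from h import *
C={n:pickle.load(open(n+'1.pkl','rb')) for n in('scene','side','wrist')}
p=C['wrist']['state']['ee_pos'];print(p)
B={}
for n in C:
    for m,st,ce in blobs(C[n],(9,80,30),(26,255,255),100):
        u,v=proj(C[n],p-[0,0,.02])
        if abs(ce[0]-u)<60 and abs(ce[1]-v)<80:
            ys,xs=np.nonzero(m);pts=[(int(y),int(xs[ys==y].min()),int(xs[ys==y].max())) for y in range(st[1],st[1]+st[3],3)]
            print(n,st,ce.round(1),(u.round(),v.round()),pts)
for n in C:
    for dz in(.022,.012,-.022): print(n,'if hung right, rel z',dz,proj(C[n],p+[0,0,dz]).round(1))
# tip positions
for n in('scene','side'): print(n,'tips',proj(C[n],p-[0,0,.011]).round(1))
cv2.imwrite('pics/g2.png',cv2.cvtColor(np.hstack([cv2.resize(C['scene']['color'][180:250,240:310],(390,390),interpolation=cv2.INTER_CUBIC),cv2.resize(C['side']['color'][105:175,265:335],(390,390),interpolation=cv2.INTER_CUBIC)]),cv2.COLOR_RGB2BGR))
E
```

```text
[ 0.60863374 -0.03883428  0.20496386]
scene [245 131  52  15 277] [268.8 138.2] (np.float64(276.0), np.float64(212.0)) [(131, 245, 247), (134, 245, 261), (137, 248, 275), (140, 261, 289), (143, 281, 295)]
scene [219 176  17  11 148] [226.9 181.5] (np.float64(276.0), np.float64(212.0)) [(176, 233, 233), (179, 219, 235), (182, 219, 235), (185, 220, 233)]
scene [272 187  13  29 280] [277.3 203.3] (np.float64(276.0), np.float64(212.0)) [(187, 276, 276), (190, 273, 277), (193, 273, 277), (196, 272, 283), (199, 272, 283), (202, 272, 283), (205, 272, 283), (208, 272, 283), (211, 272, 284), (214, 273, 283)]
scene [231 215  13  22 225] [237.1 225.7] (np.float64(276.0), np.float64(212.0)) [(215, 235, 239), (218, 232, 242), (221, 231, 242), (224, 232, 242), (227, 232, 242), (230, 233, 242), (233, 233, 243), (236, 234, 240)]
side [    0     0   560   227 72028] [327.3  82.9] (np.float64(300.0), np.float64(143.0)) [(0, 0, 391), (3, 0, 424), (6, 0, 458), (9, 0, 493), (12, 0, 534), (15, 0, 559), (18, 0, 559), (21, 0, 559), (24, 0, 559), (27, 0, 559), (30, 0, 558), (33, 0, 559), (36, 0, 559), (39, 1
[... 2108 characters left out ...]
, 325), (297, 319, 325), (300, 319, 325), (303, 319, 325), (306, 319, 325), (309, 319, 325), (312, 319, 325), (315, 319, 325), (318, 316, 325), (321, 314, 325), (324, 312, 325), (327, 316, 324), (330, 317, 324), (333, 319, 323)]
scene if hung right, rel z 0.022 [276.1 189.7]
scene if hung right, rel z 0.012 [276.2 195.2]
scene if hung right, rel z -0.022 [276.4 213.2]
side if hung right, rel z 0.022 [300.9 119.3]
side if hung right, rel z 0.012 [300.8 125.1]
side if hung right, rel z -0.022 [300.3 144.6]
wrist if hung right, rel z 0.022 [277.9 270.9]
wrist if hung right, rel z 0.012 [277.9 262.1]
wrist if hung right, rel z -0.022 [277.8 238.2]
scene tips [276.3 207.5]
side tips [300.4 138.4]
```

View pics/g2.png

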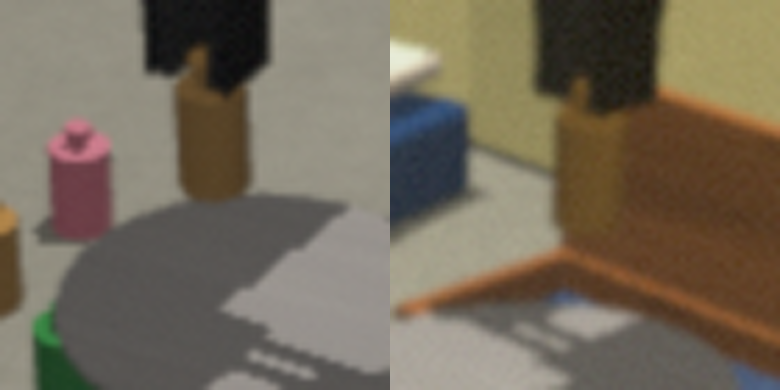

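The weight hangs upright, held by its knob. In the crop, its base is at about row 215 in scene and 148 in side, which puts the underside about 22 mm below the TCP. The fingertips sit higher than I expected. The weight is vertical, so this hold is usable. I'll check the tip offset and then lower gently.

```bash
python3 -c "
from bench import r
print(r.tcp_to_tips, r.read_state()['width'])"
python3 -m crank '[{"claw":1,"dx":0,"dy":0,"dz":0.4,"ax":0,"ay":0,"az":0},{"claw":1,"dx":0,"dy":0,"dz":0.5,"ax":0,"ay":0,"az":0},{"claw":1,"dx":0,"dy":0,"dz":0.3,"ax":0,"ay":0,"az":0},{"claw":1,"dx":0,"dy":0,"dz":0.1,"ax":0,"ay":0,"az":0},{"claw":1,"dx":0,"dy":0,"dz":0.1,"ax":0,"ay":0,"az":0},{"claw":1,"dx":0,"dy":0,"dz":0,"ax":0,"ay":0,"az":0},{"claw":1,"dx":0,"dy":0,"dz":0,"ax":0,"ay":0,"az":0}]'
```

```text
0.011 0.011561615262717697
time: 7.55
ee_pos: [0.609, -0.0368, 0.1631]
eef_rot: [0.0, 1.0, 0.0, 0.0]
ft_force: [0.2, 0.4, -0.3]
width: 0.0112
grip_force: 15.0
```

```bash
for i in 1; do python3 -m crank '[{"claw":1,"dx":0,"dy":0,"dz":0.1,"ax":0,"ay":0,"az":0},{"claw":1,"dx":0,"dy":0,"dz":0.05,"ax":0,"ay":0,"az":0},{"claw":1,"dx":0,"dy":0,"dz":0,"ax":0,"ay":0,"az":0},{"claw":1,"dx":0,"dy":0,"dz":0,"ax":0,"ay":0,"az":0}]'; done
python3 -m crank '[{"claw":1,"dx":0,"dy":0,"dz":0.05,"ax":0,"ay":0,"az":0},{"claw":1,"dx":0,"dy":0,"dz":0.05,"ax":0,"ay":0,"az":0},{"claw":1,"dx":0,"dy":0,"dz":0,"ax":0,"ay":0,"az":0},{"claw":1,"dx":0,"dy":0,"dz":0,"ax":0,"ay":0,"az":0}]'
python3 -m crank '[{"claw":1,"dx":0,"dy":0,"dz":0.05,"ax":0,"ay":0,"az":0},{"claw":1,"dx":0,"dy":0,"dz":0.05,"ax":0,"ay":0,"az":0},{"claw":1,"dx":0,"dy":0,"dz":0,"ax":0,"ay":0,"az":0},{"claw":1,"dx":0,"dy":0,"dz":0,"ax":0,"ay":0,"az":0}]'
python3 - <<'E'
from h import *
c=grab('scene');pickle.dump(c,open('scene2.pkl','wb'));d=grab('side');pickle.dump(d,open('side2.pkl','wb'))
cv2.imwrite('pics/g3.png',cv2.cvtColor(np.hstack([cv2.resize(c['color'][190:270,240:330],(390,347),interpolation=cv2.INTER_CUBIC),cv2.resize(d['color'][120:200,250:340],(390,347),interpolation=cv2.INTER_CUBIC)]),cv2.COLOR_RGB2BGR))
E
```

```text
time: 7.88
ee_pos: [0.6087, -0.0367, 0.1583]
eef_rot: [0.0, 1.0, 0.0, 0.0]
ft_force: [-0.1, -0.3, -0.6]
width: 0.0114
grip_force: 15.0
time: 8.22
ee_pos: [0.6089, -0.0367, 0.1554]
eef_rot: [0.0, 1.0, 0.0, 0.0]
ft_force: [0.0, 0.1, 0.8]
width: 0.0113
grip_force: 15.0
time: 8.55
ee_pos: [0.6087, -0.0367, 0.1521]
eef_rot: [0.0, 1.0, 0.0, -0.0]
ft_force: [-0.2, 0.1, 0.5]
width: 0.0114
grip_force: 15.0
```

View pics/g3.png

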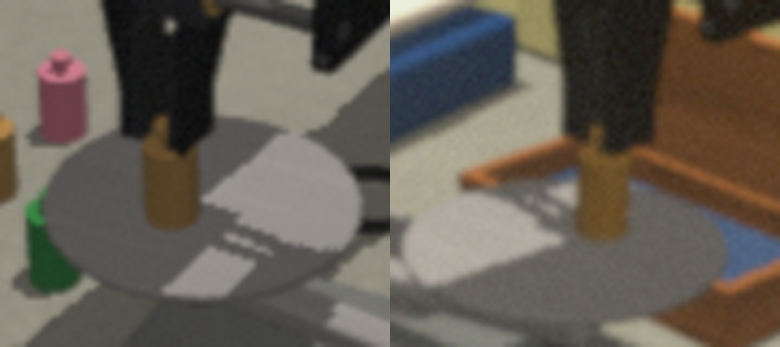

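The picture shows the 100 g weight upright in the fingers with its base about on the pan, near (172,217) left and (602,230) right. I'll check the contact height numerically.

```bash
python3 - <<'E'
from h import *
C={n:pickle.load(open(n+'2.pkl','rb')) for n in('scene','side')}
a=(240+172/4.333,190+219/4.333);b=(250+(602-390)/4.333,120+231/4.333)
print(tri([ray(C['scene'],*a),ray(C['side'],*b)]))
p1=(240+203.5/4.333,190+207/4.333);p2=(250+(565-390)/4.333,120+248/4.333)
print('pan',tri([ray(C['scene'],*p1),ray(C['side'],*p2)]))
E
```

```text
(array([ 0.60890815, -0.03445278,  0.12879112]), [0.0017644103789466066, 0.0017644103789465728])
pan (array([ 0.59158057, -0.03064423,  0.12556075]), [0.0021441604998362804, 0.0021441604998363776])
```

```bash
python3 -m crank '[{"claw":1,"dx":0,"dy":0,"dz":-0.08,"ax":0,"ay":0,"az":0},{"claw":1,"dx":0,"dy":0,"dz":0,"ax":0,"ay":0,"az":0},{"claw":-1,"dx":0,"dy":0,"dz":0,"ax":0,"ay":0,"az":0},{"claw":-1,"dx":0,"dy":0,"dz":0,"ax":0,"ay":0,"az":0},{"claw":-1,"dx":0,"dy":0,"dz":0,"ax":0,"ay":0,"az":0},{"claw":-1,"dx":0,"dy":0,"dz":0,"ax":0,"ay":0,"az":0},{"claw":-1,"dx":0,"dy":0,"dz":0,"ax":0,"ay":0,"az":0},{"claw":-1,"dx":0,"dy":0,"dz":0,"ax":0,"ay":0,"az":0}]'
python3 -m crank '[{"claw":-1,"dx":0,"dy":0,"dz":0,"ax":0,"ay":0,"az":0},{"claw":-1,"dx":0,"dy":0,"dz":-0.4,"ax":0,"ay":0,"az":0},{"claw":-1,"dx":0,"dy":0,"dz":-0.8,"ax":0,"ay":0,"az":0},{"claw":-1,"dx":0,"dy":0,"dz":-0.8,"ax":0,"ay":0,"az":0},{"claw":-1,"dx":0,"dy":0,"dz":0,"ax":0,"ay":0,"az":0},{"claw":-1,"dx":0,"dy":0,"dz":0,"ax":0,"ay":0,"az":0}]'
python3 - <<'E'
from h import *
c=grab('scene');d=grab('side');pickle.dump((c,d),open('s3.pkl','wb'))
T=[]
for cc in(c,d):
  for m,st,ce in blobs(cc,(12,100,30),(22,255,255),60):
    u,v=proj(cc,[.609,-.036,.155])
    if abs(ce[0]-u)<15 and abs(ce[1]-v)<25: print(st,ce.round(1),(u,v)); T.append(ray(cc,st[0]+st[2]/2-.5,st[1]+st[3]/2-.5))
print(tri(T) if T else 0)
E
```

```text
time: 9.32
ee_pos: [0.6087, -0.0368, 0.1546]
eef_rot: [0.0, 1.0, 0.0, -0.0]
ft_force: [0.2, 0.1, -0.4]
width: 0.0438
grip_force: 0.0
time: 9.82
ee_pos: [0.6097, -0.0369, 0.2169]
eef_rot: [0.0, 1.0, 0.0, 0.002]
ft_force: [-0.1, -0.4, -0.5]
width: 0.0828
grip_force: 0.0
[274 215  12  26 266] [279.2 228.1] (np.float64(277.80663311244945), np.float64(227.88367498796075))
(array([1.07680563, 0.26316338, 0.52106384]), [9.239845459043228e-17])
```

```bash
python3 - <<'E'
from h import *
for c,wd in((pickle.load(open('s3.pkl','rb'))[0],.083),(pickle.load(open('scene1.pkl','rb')),.0115),(pickle.load(open('scene2.pkl','rb')),.0115)):
    p=c['state']['ee_pos'];g=c['color'].max(2)
    for s in(-1,1):
        X=p+[0,s*(wd/2+.007),0]
        for dz in(-.011,.01): print(s,dz,proj(c,X+[0,0,dz]).round(1),end=' ')
        u,v=proj(c,X+[0,0,.02]).astype(int)
        for uu in(u-4,u,u+4): print(uu,''.join('#' if g[k,uu]<45 else '.' for k in range(v-15,v+35)),v-15,end=' ')
        print()
E
```

```text
-1 -0.011 [252.6 194.4] -1 0.01 [252.1 183.2] 247 ###............................................... 162 251 ###################............................... 162 255 ##################................................ 162 
1 -0.011 [303.  209.8] 1 0.01 [303.4 198. ] 299 ##################................................ 177 303 #################................................. 177 307 ##############.................................... 177 
-1 -0.011 [269.8 205.4] -1 0.01 [269.6 194.3] 265 ####.............................................. 173 269 ####################.............................. 173 273 ################.................................. 173 
1 -0.011 [282.9 209.5] 1 0.01 [282.9 198.2] 278 ###################............................... 177 282 ##################................................ 177 286 ###############................................... 177 
-1 -0.011 [271.4 232.3] -1 0.01 [271.2 222. ] 267 #####............................................. 202 271 ####################.............................. 202 275 ###############................................... 202 
1 -0.011 [283.9 236.7] 1 0.01 [284.  226.3] 279 ##################................................ 206 283 ##################................................ 206 287 ###############................................... 206
```

Comparing views shows the fingertips really sit about 13 mm above the reported TCP, about 24 mm off the stated value. That explains the knob grip. For the 200 g weight I'll go down to a reported z of about 0 and watch the force.

```bash
python3 -m crank '[{"claw":-1,"dx":0.5,"dy":-0.8,"dz":0,"ax":0,"ay":0,"az":0},{"claw":-1,"dx":0.6,"dy":-1,"dz":0,"ax":0,"ay":0,"az":0},{"claw":-1,"dx":0.6,"dy":-1,"dz":0,"ax":0,"ay":0,"az":0},{"claw":-1,"dx":0.6,"dy":-1,"dz":0,"ax":0,"ay":0,"az":0},{"claw":-1,"dx":0.6,"dy":-1,"dz":0,"ax":0,"ay":0,"az":0},{"claw":-1,"dx":0.6,"dy":-1,"dz":0,"ax":0,"ay":0,"az":0},{"claw":-1,"dx":0.6,"dy":-0.7,"dz":0,"ax":0,"ay":0,"az":0},{"claw":-1,"dx":0,"dy":0,"dz":0,"ax":0,"ay":0,"az":0}]'
python3 -m crank '[{"claw":-1,"dx":0,"dy":0,"dz":0,"ax":0,"ay":0,"az":0},{"claw":-1,"dx":0,"dy":0,"dz":0,"ax":0,"ay":0,"az":0}]'
python3 - <<'E'
from h import *
c=wrist();print(c['state']['ee_pos'])
print(proj(c,(.483,-.2315,.042)))
for m,st,ce in blobs(c,(10,90,40),(25,255,255),300): print(st,ce.round(1),onz(c,*ce,.042)[:2].round(4))
E
```

```text
time: 10.58
ee_pos: [0.4813, -0.2373, 0.2143]
eef_rot: [0.004, 1.0, -0.0, -0.001]
ft_force: [-0.4, -0.7, -0.8]
width: 0.0868
grip_force: 0.0
time: 10.75
ee_pos: [0.4858, -0.2308, 0.2141]
eef_rot: [-0.0, 1.0, 0.0, -0.0]
ft_force: [-0.1, 1.1, -0.5]
width: 0.0866
grip_force: 0.0
[ 0.4858286  -0.2307967   0.21408509]
[276.83086805 181.62624617]
[112   8  42  58 754] [139.9  42.6] [ 0.3534 -0.3564]
[263 161  29  34 738] [277.1 177.7] [ 0.479  -0.2313]
[ 143  171   51   47 1691] [167.7 193.6] [ 0.4952 -0.3406]
[  64  269   35   63 1127] [ 78. 300.] [ 0.6169 -0.4531]
[ 456  269   35   63 1139] [476.2 300.1] [ 0.6165 -0.009 ]
[ 247  339  313   29 5229] [414.1 355.6] [ 0.6885 -0.0714]
```

```bash
python3 -m crank '[{"claw":-1,"dx":0.1,"dy":0,"dz":0.8,"ax":0,"ay":0,"az":0},{"claw":-1,"dx":0,"dy":0,"dz":1,"ax":0,"ay":0,"az":0},{"claw":-1,"dx":0,"dy":0,"dz":1,"ax":0,"ay":0,"az":0},{"claw":-1,"dx":0,"dy":0,"dz":1,"ax":0,"ay":0,"az":0},{"claw":-1,"dx":0,"dy":0,"dz":1,"ax":0,"ay":0,"az":0},{"claw":-1,"dx":0,"dy":0,"dz":1,"ax":0,"ay":0,"az":0},{"claw":-1,"dx":0,"dy":0,"dz":0.6,"ax":0,"ay":0,"az":0},{"claw":-1,"dx":0,"dy":0,"dz":0,"ax":0,"ay":0,"az":0}]'
python3 -m crank '[{"claw":-1,"dx":0,"dy":0,"dz":0.2,"ax":0,"ay":0,"az":0},{"claw":-1,"dx":0,"dy":0,"dz":0.2,"ax":0,"ay":0,"az":0},{"claw":-1,"dx":0,"dy":0,"dz":0,"ax":0,"ay":0,"az":0},{"claw":-1,"dx":0,"dy":0,"dz":0,"ax":0,"ay":0,"az":0}]'
python3 - <<'E'
from h import *
c=grab('scene');p=c['state']['ee_pos'];g=c['color'].max(2);wd=.087
for s in(-1,1):
    X=p+[0,s*(wd/2+.007),0]
    for z in(.0,.01,.02,.03): print(s,z,proj(c,[X[0],X[1],z]).round(1),end=' ')
    u,v=proj(c,X+[0,0,.02]).astype(int)
    for uu in(u-4,u,u+4): print(uu,''.join('#' if g[k,uu]<45 else '.' for k in range(v-15,v+35)),v-15,end=' ')
    print()
E
```

```text
time: 11.47
ee_pos: [0.4806, -0.2293, 0.0185]
eef_rot: [-0.001, 1.0, 0.001, -0.003]
ft_force: [-0.4, -0.3, -0.6]
width: 0.0868
grip_force: 0.0
time: 11.8
ee_pos: [0.4833, -0.2317, 0.0113]
eef_rot: [-0.0, 1.0, -0.0, 0.001]
ft_force: [-0.4, 0.4, 0.2]
width: 0.0871
grip_force: 0.0
-1 0.0 [220.5 227.6] -1 0.01 [220.2 224.1] -1 0.02 [219.8 220.7] -1 0.03 [219.5 217.1] 215 ######............................................ 201 219 ###################............................... 201 223 .......#########.................................. 201 
1 0.0 [254.4 240.2] 1 0.01 [254.2 236.7] 1 0.02 [254.  233.1] 1 0.03 [253.8 229.4] 249 .................................................. 213 253 ############...................................... 213 257 ########.......................................... 213
```

```bash
python3 -m crank '[{"claw":-1,"dx":0,"dy":0,"dz":0.2,"ax":0,"ay":0,"az":0},{"claw":-1,"dx":0,"dy":0,"dz":0.18,"ax":0,"ay":0,"az":0},{"claw":-1,"dx":0,"dy":0,"dz":0,"ax":0,"ay":0,"az":0},{"claw":1,"dx":0,"dy":0,"dz":0,"ax":0,"ay":0,"az":0},{"claw":1,"dx":0,"dy":0,"dz":0,"ax":0,"ay":0,"az":0},{"claw":1,"dx":0,"dy":0,"dz":0,"ax":0,"ay":0,"az":0},{"claw":1,"dx":0,"dy":0,"dz":0,"ax":0,"ay":0,"az":0},{"claw":1,"dx":0,"dy":0,"dz":0,"ax":0,"ay":0,"az":0}]' 20
python3 -m crank '[{"claw":1,"dx":0,"dy":0,"dz":0,"ax":0,"ay":0,"az":0},{"claw":1,"dx":0,"dy":0,"dz":0,"ax":0,"ay":0,"az":0},{"claw":1,"dx":0,"dy":0,"dz":0,"ax":0,"ay":0,"az":0},{"claw":1,"dx":0,"dy":0,"dz":0,"ax":0,"ay":0,"az":0},{"claw":1,"dx":0,"dy":0,"dz":0,"ax":0,"ay":0,"az":0},{"claw":1,"dx":0,"dy":0,"dz":0,"ax":0,"ay":0,"az":0}]'
```

```text
time: 12.52
ee_pos: [0.4828, -0.2317, -0.0007]
eef_rot: [0.0, 1.0, 0.0, 0.0]
ft_force: [0.7, -0.2, 0.4]
width: 0.0617
grip_force: 0.0
time: 13.02
ee_pos: [0.4827, -0.2316, -0.0008]
eef_rot: [0.0, 1.0, 0.0, -0.0]
ft_force: [0.3, 1.7, 0.7]
width: 0.0274
grip_force: 20.0
```

The opening of 27.4 mm with 20 N confirms a grip on the 28 mm body. Lifting and carrying to (0.562, -0.036).

```bash
python3 -m crank '[{"claw":1,"dx":0,"dy":0,"dz":-0.4,"ax":0,"ay":0,"az":0},{"claw":1,"dx":0,"dy":0,"dz":-0.8,"ax":0,"ay":0,"az":0},{"claw":1,"dx":0,"dy":0,"dz":-1,"ax":0,"ay":0,"az":0},{"claw":1,"dx":0,"dy":0,"dz":-1,"ax":0,"ay":0,"az":0},{"claw":1,"dx":0,"dy":0,"dz":-1,"ax":0,"ay":0,"az":0},{"claw":1,"dx":0,"dy":0,"dz":-1,"ax":0,"ay":0,"az":0},{"claw":1,"dx":0,"dy":0,"dz":-0.8,"ax":0,"ay":0,"az":0},{"claw":1,"dx":0,"dy":0,"dz":0,"ax":0,"ay":0,"az":0}]'
python3 -m crank '[{"claw":1,"dx":-0.3,"dy":0.5,"dz":0,"ax":0,"ay":0,"az":0},{"claw":1,"dx":-0.4,"dy":0.8,"dz":0,"ax":0,"ay":0,"az":0},{"claw":1,"dx":-0.4,"dy":0.9,"dz":0,"ax":0,"ay":0,"az":0},{"claw":1,"dx":-0.4,"dy":0.9,"dz":0,"ax":0,"ay":0,"az":0},{"claw":1,"dx":-0.4,"dy":0.9,"dz":0,"ax":0,"ay":0,"az":0},{"claw":1,"dx":-0.4,"dy":0.9,"dz":0,"ax":0,"ay":0,"az":0},{"claw":1,"dx":-0.3,"dy":0.9,"dz":0,"ax":0,"ay":0,"az":0},{"claw":1,"dx":0,"dy":0.5,"dz":0,"ax":0,"ay":0,"az":0}]'
python3 -m crank '[{"claw":1,"dx":0,"dy":0.2,"dz":0,"ax":0,"ay":0,"az":0},{"claw":1,"dx":0,"dy":0,"dz":0,"ax":0,"ay":0,"az":0},{"claw":1,"dx":0,"dy":0,"dz":0,"ax":0,"ay":0,"az":0},{"claw":1,"dx":0,"dy":0,"dz":0,"ax":0,"ay":0,"az":0}]'
```

```text
time: 13.68
ee_pos: [0.4846, -0.233, 0.1848]
eef_rot: [0.0, 1.0, -0.001, 0.004]
ft_force: [0.4, -0.2, -1.4]
width: 0.0272
grip_force: 20.0
time: 14.35
ee_pos: [0.5615, -0.0388, 0.1786]
eef_rot: [-0.002, 1.0, 0.0, -0.0]
ft_force: [0.6, 0.0, -2.1]
width: 0.0276
grip_force: 20.0
time: 14.68
ee_pos: [0.5603, -0.0387, 0.1793]
eef_rot: [0.001, 1.0, -0.0, -0.0]
ft_force: [-0.1, -0.8, -1.9]
width: 0.0272
grip_force: 20.0
```

```bash
python3 - <<'E'
from h import *
ims=[]
for n in('scene','side'):
    c=grab(n);pickle.dump(c,open(n+'4.pkl','wb'))
    u,v=(285,215) if n=='scene' else (290,155)
    ims.append(cv2.resize(c['color'][v-50:v+50,u-50:u+50],(390,390),interpolation=cv2.INTER_CUBIC))
cv2.imwrite('pics/g4.png',cv2.cvtColor(np.hstack(ims),cv2.COLOR_RGB2BGR))
E
```

```text
(no output)
```

View pics/g4.png

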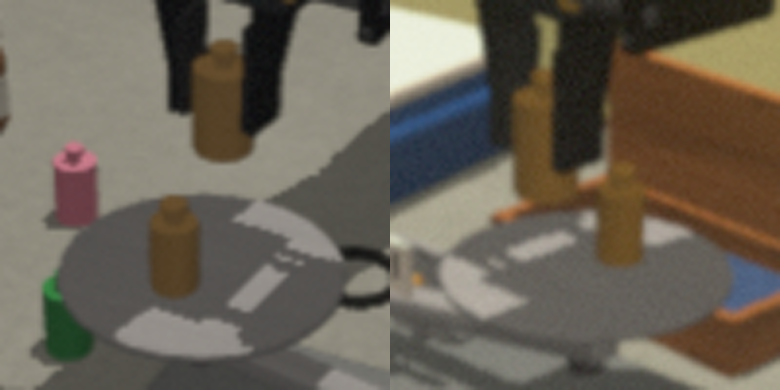

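The picture shows the 100 g weight standing upright on the pan at (175,250) left. The 200 g is gripped upright by its body, above the pan at (222,100) left. Now lower it gently and press the pan to level height.

```bash
python3 -m crank '[{"claw":1,"dx":0,"dy":0,"dz":0.3,"ax":0,"ay":0,"az":0},{"claw":1,"dx":0,"dy":0,"dz":0.4,"ax":0,"ay":0,"az":0},{"claw":1,"dx":0,"dy":0,"dz":0.3,"ax":0,"ay":0,"az":0},{"claw":1,"dx":0,"dy":0,"dz":0.2,"ax":0,"ay":0,"az":0},{"claw":1,"dx":0,"dy":0,"dz":0.1,"ax":0,"ay":0,"az":0},{"claw":1,"dx":0,"dy":0,"dz":0.05,"ax":0,"ay":0,"az":0},{"claw":1,"dx":0,"dy":0,"dz":0.05,"ax":0,"ay":0,"az":0},{"claw":1,"dx":0,"dy":0,"dz":0,"ax":0,"ay":0,"az":0}]'
python3 -m crank '[{"claw":1,"dx":0,"dy":0,"dz":0.05,"ax":0,"ay":0,"az":0},{"claw":1,"dx":0,"dy":0,"dz":0.05,"ax":0,"ay":0,"az":0},{"claw":1,"dx":0,"dy":0,"dz":0.05,"ax":0,"ay":0,"az":0},{"claw":1,"dx":0,"dy":0,"dz":0.05,"ax":0,"ay":0,"az":0},{"claw":1,"dx":0,"dy":0,"dz":0.05,"ax":0,"ay":0,"az":0},{"claw":1,"dx":0,"dy":0,"dz":0.05,"ax":0,"ay":0,"az":0},{"claw":1,"dx":0,"dy":0,"dz":0,"ax":0,"ay":0,"az":0},{"claw":1,"dx":0,"dy":0,"dz":0,"ax":0,"ay":0,"az":0}]'
```

```text
time: 15.45
ee_pos: [0.5608, -0.0367, 0.1372]
eef_rot: [0.0, 1.0, 0.0, 0.0]
ft_force: [-0.7, -0.9, -1.2]
width: 0.0275
grip_force: 20.0
time: 16.12
ee_pos: [0.5608, -0.0367, 0.1282]
eef_rot: [0.0, 1.0, 0.0, 0.0]
ft_force: [0.6, 0.7, -0.2]
width: 0.0277
grip_force: 20.0
```

```bash
python3 -m crank '[{"claw":1,"dx":0,"dy":0,"dz":0.05,"ax":0,"ay":0,"az":0},{"claw":1,"dx":0,"dy":0,"dz":0.05,"ax":0,"ay":0,"az":0},{"claw":1,"dx":0,"dy":0,"dz":0.05,"ax":0,"ay":0,"az":0},{"claw":1,"dx":0,"dy":0,"dz":0.05,"ax":0,"ay":0,"az":0},{"claw":1,"dx":0,"dy":0,"dz":0.05,"ax":0,"ay":0,"az":0},{"claw":1,"dx":0,"dy":0,"dz":0,"ax":0,"ay":0,"az":0},{"claw":1,"dx":0,"dy":0,"dz":0,"ax":0,"ay":0,"az":0}]'
python3 -m crank '[{"claw":1,"dx":0,"dy":0,"dz":0.05,"ax":0,"ay":0,"az":0},{"claw":1,"dx":0,"dy":0,"dz":0.05,"ax":0,"ay":0,"az":0},{"claw":1,"dx":0,"dy":0,"dz":0.05,"ax":0,"ay":0,"az":0},{"claw":1,"dx":0,"dy":0,"dz":0,"ax":0,"ay":0,"az":0},{"claw":1,"dx":0,"dy":0,"dz":0,"ax":0,"ay":0,"az":0},{"claw":1,"dx":0,"dy":0,"dz":0,"ax":0,"ay":0,"az":0}]'
python3 - <<'E'
from h import *
print(np.mean([grab('scene')['state']['ft_force'] for _ in range(6)],0))
E
```

```text
time: 16.7
ee_pos: [0.5607, -0.0367, 0.1206]
eef_rot: [0.0, 1.0, 0.0, -0.0]
ft_force: [-0.5, 0.6, -0.2]
width: 0.0275
grip_force: 20.0
time: 17.2
ee_pos: [0.5607, -0.0367, 0.1162]
eef_rot: [0.0, 1.0, 0.0, -0.0]
ft_force: [-0.0, 0.6, 0.3]
width: 0.0274
grip_force: 20.0
[-0.23207323  0.32418705  0.18388937]
```

Force is about zero at level height, so the pan carries the weight. I'll open the fingers slowly, let things settle, then retreat upwards.

```bash
python3 -m crank '[{"claw":0.2,"dx":0,"dy":0,"dz":0,"ax":0,"ay":0,"az":0},{"claw":0,"dx":0,"dy":0,"dz":0,"ax":0,"ay":0,"az":0},{"claw":-0.3,"dx":0,"dy":0,"dz":0,"ax":0,"ay":0,"az":0},{"claw":-0.6,"dx":0,"dy":0,"dz":0,"ax":0,"ay":0,"az":0},{"claw":-1,"dx":0,"dy":0,"dz":0,"ax":0,"ay":0,"az":0},{"claw":-1,"dx":0,"dy":0,"dz":0,"ax":0,"ay":0,"az":0},{"claw":-1,"dx":0,"dy":0,"dz":0,"ax":0,"ay":0,"az":0},{"claw":-1,"dx":0,"dy":0,"dz":0,"ax":0,"ay":0,"az":0}]'
python3 -m crank '[{"claw":-1,"dx":0,"dy":0,"dz":0,"ax":0,"ay":0,"az":0},{"claw":-1,"dx":0,"dy":0,"dz":0,"ax":0,"ay":0,"az":0},{"claw":-1,"dx":0,"dy":0,"dz":-0.3,"ax":0,"ay":0,"az":0},{"claw":-1,"dx":0,"dy":0,"dz":-0.7,"ax":0,"ay":0,"az":0},{"claw":-1,"dx":0,"dy":0,"dz":-1,"ax":0,"ay":0,"az":0},{"claw":-1,"dx":0,"dy":0,"dz":-1,"ax":0,"ay":0,"az":0},{"claw":-1,"dx":0,"dy":0,"dz":-1,"ax":0,"ay":0,"az":0},{"claw":-1,"dx":0,"dy":0,"dz":-0.5,"ax":0,"ay":0,"az":0}]'
python3 -m crank '[{"claw":-1,"dx":0,"dy":0,"dz":0,"ax":0,"ay":0,"az":0},{"claw":-1,"dx":0,"dy":0,"dz":0,"ax":0,"ay":0,"az":0},{"claw":-1,"dx":0,"dy":0,"dz":0,"ax":0,"ay":0,"az":0},{"claw":-1,"dx":0,"dy":0,"dz":0,"ax":0,"ay":0,"az":0},{"claw":-1,"dx":0,"dy":0,"dz":0,"ax":0,"ay":0,"az":0},{"claw":-1,"dx":0,"dy":0,"dz":0,"ax":0,"ay":0,"az":0},{"claw":-1,"dx":0,"dy":0,"dz":0,"ax":0,"ay":0,"az":0},{"claw":-1,"dx":0,"dy":0,"dz":0,"ax":0,"ay":0,"az":0}]'
python3 - <<'E'
from h import *
ims=[];T={}
for n in('scene','side'):
    c=grab(n);pickle.dump(c,open(n+'5.pkl','wb'))
    for m,st,ce in blobs(c,(12,100,30),(22,255,255),60):
        for k,X in(('100',[.609,-.036,.137]),('200',[.561,-.037,.14])):
            if np.hypot(*(ce-proj(c,X)))<9: T.setdefault(k,[]).append(ray(c,st[0]+st[2]/2-.5,st[1]+st[3]/2-.5))
    u,v=(330,240) if n=='scene' else (260,170)
    ims.append(cv2.resize(c['color'][v-75:v+75,u-100:u+100],(400,300),interpolation=cv2.INTER_CUBIC))
for k in T:print(k,len(T[k]),tri(T[k]) if len(T[k])==2 else '')
cv2.imwrite('pics/fin.png',cv2.cvtColor(np.hstack(ims),cv2.COLOR_RGB2BGR))
E
```

```text
time: 18.17
ee_pos: [0.5608, -0.0367, 0.1162]
eef_rot: [0.0, 1.0, 0.0, 0.0]
ft_force: [0.5, 0.5, 0.0]
width: 0.0726
grip_force: 0.0
time: 18.83
ee_pos: [0.5618, -0.037, 0.2558]
eef_rot: [0.0, 1.0, 0.0, 0.002]
ft_force: [-0.0, 0.7, 1.4]
width: 0.0864
grip_force: 0.0
time: 19.5
ee_pos: [0.5606, -0.0367, 0.251]
eef_rot: [0.0, 1.0, -0.0, -0.0]
ft_force: [0.2, -0.4, 0.6]
width: 0.0867
grip_force: 0.0
200 1
```

View pics/fin.png

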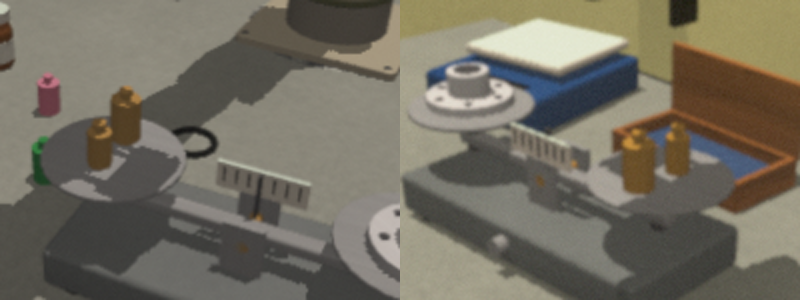

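Both weights stand upright on the pan, at (100,145) and (125,115) on the left. The pointer at (260,200) is at mid-scale, so the beam is level. I'll let it settle a moment and hand in.

```bash
python3 -m crank '[{"claw":-1,"dx":0,"dy":0,"dz":-0.5,"ax":0,"ay":0,"az":0},{"claw":-1,"dx":0,"dy":0,"dz":0,"ax":0,"ay":0,"az":0},{"claw":-1,"dx":0,"dy":0,"dz":0,"ax":0,"ay":0,"az":0},{"claw":-1,"dx":0,"dy":0,"dz":0,"ax":0,"ay":0,"az":0},{"claw":-1,"dx":0,"dy":0,"dz":0,"ax":0,"ay":0,"az":0},{"claw":-1,"dx":0,"dy":0,"dz":0,"ax":0,"ay":0,"az":0},{"claw":-1,"dx":0,"dy":0,"dz":0,"ax":0,"ay":0,"az":0},{"claw":-1,"dx":0,"dy":0,"dz":0,"ax":0,"ay":0,"az":0}]'
python3 - <<'E'
from h import *
c=grab('scene');o=pickle.load(open('scene5.pkl','rb'))
print('change',np.abs(c['color'][195:260,245:400].astype(int)-o['color'][195:260,245:400]).mean())
print(r.close_job())
E
```

```text
time: 20.27
ee_pos: [0.5606, -0.0367, 0.266]
eef_rot: [0.0, 1.0, 0.0, -0.0]
ft_force: [0.4, -0.3, -0.5]
width: 0.0867
grip_force: 0.0
change 1.7646319272125723
the job is handed in; nothing more can be done
None
```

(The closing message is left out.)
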